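Meter two walnuts from a slide-gate hopper

TASK

In the storeroom two slide-gate hoppers stand side by side. On the one that holds the round walnuts, draw the bottom gate partly open by its black knob, towards the robot, so that the walnuts in the two far cells drop into the steel pan beneath it and the one in the nearest cell stays in the hopper. Leave the other hopper, with the sugar blocks, shut.

Things in the scene. Friction and masses are not known exactly. Their poses are not given: they have to be found in the camera images.
- walnut_hopper: Fixed steel and clear-plastic hopper, 138 (x) by 146 (y) by 190 mm high, at left or right; its equal neighbour holds sugar blocks. Origin on the table under its middle; x points to the far end, away from the knob. One row of three open cells, 40 mm square, 4 mm dividers, centres at x = 44, 0, -44 mm, one walnut in each. Their only floor is the gate, upper face 115 mm over the table.
- walnut_gate (a joint): Opening of the walnut hopper's gate in m, 0 (shut) to 0.180; starts at 0 to 0.008. Grows as the gate is drawn to the hopper's -x (to the robot), uncovering the far (+x) cells first: its far edge is at hopper x = 0.068 - opening. 0.086 to 0.108 drops the two far walnuts and keeps the near one. About 2.5 N of friction; stays where left. Plate 5 mm thick, 50 mm wide.
- walnut_knob (a point): On the axis of the walnut gate's black knob, 33 mm above the gate's upper face, axes as the hopper's. The knob is an upright cylinder, 22 mm across, 50 mm high (115 to 165 mm over the table), 55 mm in front of the hopper's near end wall, at hopper x = -123 mm when shut; it moves with the gate. Can be pinched from above.
- walnut_pan: Loose open steel pan standing on the table under the walnut hopper, 176 (x) by 108 (y) by 65 mm high, walls 3 mm, 0.4 kg; origin at the centre of its underside. It already stands under the far cells and need not be moved.
- walnut1: Walnut in its shell, a brown ball 32 mm across with a seam, 14 g; origin at its centre, its axes turn as it rolls. It starts lying on the gate in the farthest (hopper x = 44 mm) cell of the walnut hopper.
- walnut2: Walnut in its shell, a brown ball 32 mm across with a seam, 14 g; origin at its centre, its axes turn as it rolls. It starts lying on the gate in the middle (hopper x = 0) cell of the walnut hopper.
- walnut3: Walnut in its shell, a brown ball 32 mm across with a seam, 14 g; origin at its centre, its axes turn as it rolls. It starts lying on the gate in the nearest (hopper x = -44 mm) cell of the walnut hopper.
- sugar_gate (a joint): Opening in m of the equal gate of the other hopper, the one with the brown sugar blocks (34 x 34 x 24 mm): 0 shut; starts at 0 to 0.008; to be left alone.
Mind the look-alikes: they are no part of the job. What is shaped like the walnut1 but green or purple is not meant.

How it is judged (in metres and radians):
At the end, for the whole second after the job is handed in: Walnuts 1 and 2 lie inside the walnut pan (within its walls, centres below 60 mm above its underside), which stands upright within 10 degrees; walnut 3 is still in the hopper, its centre 122 to 160 mm above the table; the sugar gate is open less than 20 mm (x of walnut1 in the frame of walnut_pan between -0.088 and 0.088 m and y of walnut1 in the frame of walnut_pan between -0.054 and 0.054 m and z of walnut1 in the frame of walnut_pan between 0 and 0.06 m and x of walnut2 in the frame of walnut_pan between -0.088 and 0.088 m and y of walnut2 in the frame of walnut_pan between -0.054 and 0.054 m and z of walnut2 in the frame of walnut_pan between 0 and 0.06 m and x of walnut3 in the frame of walnut_hopper between -0.068 and 0.068 m and y of walnut3 in the frame of walnut_hopper between -0.024 and 0.024 m and z of walnut3 in the frame of walnut_hopper between 0.122 and 0.16 m and angle between walnut_pan's own z axis and vertical below 0.17 rad and value of joint sugar_gate below 0.02 m); the robot touches nothing.
It fails at once if the sugar hopper's gate is opened by 20 mm or more (value of joint sugar_gate above 0.02 m).
It also fails if it takes over 32 s, if anything falls off the work surface, if the arm or the gripper's body presses on something with over 40 N, if the wrist force passes 120 N, or if a joint passes its speed limit or range.

ROBOT

A 6-joint arm with a two-finger parallel gripper is mounted at the origin on the work surface. World frame = base frame: x ahead of the robot, y to its left, z up, the work surface at z = 0. Lengths are in m, angles in degrees, forces in N, time in s.
With the tool pointing down it reaches from about 0.4 to 0.825 m from the base axis. Payload 7 kg.
Tool frame: the origin (TCP) lies between the finger pads; the fingertips stand 19 mm ahead of it and the grasp point (between the pads) is the TCP; z points along the fingers, y is the line along which they close (so a half turn about z gives the same grasp; the last joint's range is limited). The gripper opens to 88 mm and grips with 3 to 60 N. Pads are 19 mm wide; open, the fingers measure 130 mm over their backs; the gripper's body (78 mm by 193 mm) begins 47 mm behind the grasp point.
Start: joints at [-56.717, 20.546, 0.682, 0, -70.136, -16.507], TCP at [0.195, -0.646, 0.246] pointing down, gripper open.
Joint ranges: [-176.03, 176.03], [-82.01, 121.73], [-58.28, 71.71], [-173.87, 95.51], [-174.79, -0.11], [-173.66, 173.66]. Speed limits (degrees/s): [136.94, 136.94, 172.46, 180, 180, 180].

INTERFACE

Orientations are given as [roll, pitch, yaw] about the fixed x, y, z axes, in that order (R = Rz(yaw) Ry(pitch) Rx(roll)).
In Python, from plant import r gives the robot as it stands. The module is installed in compiled form; this text tells all that it offers.
- The arm moves only by the shell command python3 -m pendant 'ROWS' [OPENING] [FORCE]. ROWS is JSON, a list of rows, each a list of 6 numbers: the shift along the tool's x, y, z in mm, then the turn, a rotation vector about the tool's x, y, z in rad. In form: [[tx, ty, tz, wx, wy, wz], ...]. A call has 1 to 20 rows; each row is the pose to reach, as a shift and turn from the pose commanded when the call began, along the tool's axes at that moment; what a row does not reach only later rows make up. A row lasts 1/8 s, in which the tool goes at most 62.5 mm and 10.7 degrees, less where a joint would pass 70% of its speed; a pose out of reach is approached as far as the arm can. A call with a gripper value outside its range is refused whole. OPENING is the finger opening in mm, from 0 to 87.6, set as the call begins (- or left out, the last holds). The fingers move at their own pace and stop on an object; FORCE is the grip in N (left out, the last holds). Time passes only in rows, so rows that repeat a pose let the fingers close. It gives the time, the measured TCP pose, the force, the opening and the grip force at its end, in the units of the state.
- r.get_state(): the state, without advancing time (a new reading comes with each control period).
- r.capture(name): name is "scene" or "top" or "wrist"; returns the picture (420x560x3 uint8, red, green, blue); there is no depth.
- r.camera_params(name): a dict with "mtx" (3x3 intrinsics, pixels), "rvec" (rotation vector, rad) and "tvec" (3), from world to camera coordinates, as OpenCV has them; the wrist camera has in their place "mount" (4x4, takes a point from camera to tool coordinates, whose origin is the TCP and whose axes are the flange's). Camera axes: x right, y down, z forward; pixel columns grow to the right and rows downward; lengths in m; the calibration is good to about 2 mm. A picture is of the moment at which its call begins: read the wrist's pose just before it. camera_params takes no time and is no camera call.
- r.close_job(): hands the job in; it is judged then, once.
The state is a dict: "time_s": time; "joints": joint angles; "qd": joint speeds; "joint_torque": joint torques, N m; "tcp_pos": TCP position; "eef_rot": TCP orientation; "contact_force": force on the tool from outside, world axes, zero at the start; "moment": the same for the moment, N m; "gripper_width": finger opening in m; "gripper_force": force on a finger pad.
Only numpy, scipy, OpenCV 4.12 (cv2) and the standard library are available. Lean on these libraries where they do the work, as an engineer would, in place of code of your own. Each camera call takes 0.05 s, during which the arm holds its last target. There are 200 camera calls.

## Working session

There is one attempt and no reset: what is moved stays moved. The work goes in short steps, Python scripts to look and compute and a shell command to move; the robot and the scene stay as the last step left them, time stands still between calls to the robot, and variables do not carry over. Pictures are saved under pics/ and viewed, at most 10 in all, crops included, and the job is handed in when it is done.

```bash
mkdir -p pics; python3 - <<'E'
from plant import r
import cv2
for n in("scene","top"):
    cv2.imwrite(f"pics/{n}1.png",r.capture(n)[:,:,::-1]); print(n,r.camera_params(n))
s=r.get_state();print(s['time_s'],s['tcp_pos'],s['eef_rot'])
print(r.camera_params("wrist"))
E
```

```text
scene {'mtx': array([[518.16742371,   0.        , 288.89995277],
       [  0.        , 518.16742371, 208.90700075],
       [  0.        ,   0.        ,   1.        ]]), 'rvec': array([ 1.51568195,  1.83783194, -0.92945156]), 'tvec': array([ 0.1660747 , -0.28074941,  1.46803448])}
top {'mtx': array([[385.49874042,   0.        , 286.68526861],
       [  0.        , 385.49874042, 208.13756928],
       [  0.        ,   0.        ,   1.        ]]), 'rvec': array([ 2.11675264, -2.17327589,  0.14696849]), 'tvec': array([-0.00368401,  0.64515725,  0.67743846])}
0.1 [ 0.19467688 -0.64588217  0.24470204] [ 1.79911622e+02 -9.26828447e-03 -1.63228451e+02]
{'mtx': array([[292.80803785,   0.        , 281.85541287],
       [  0.        , 292.80803785, 202.33634925],
       [  0.        ,   0.        ,   1.        ]]), 'mount': array([[ 1.04152067e-03, -9.61256541e-01, -2.75653364e-01,
         7.31511168e-02],
       [ 9.99999331e-01,  1.13975460e-03, -1.96176044e-04,
        -2.37904116e-04],
       [ 5.02752696e-04, -2.75652976e-01,  9.61257085e-01,
        -1.39751222e-01],
       [ 0.00000000e+00,  0.00000000e+00,  0.00000000e+00,
         1.00000000e+00]])}
```

View pics/scene1.png

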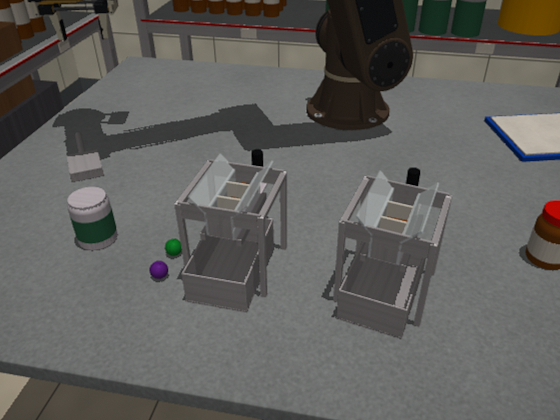

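View pics/top1.png

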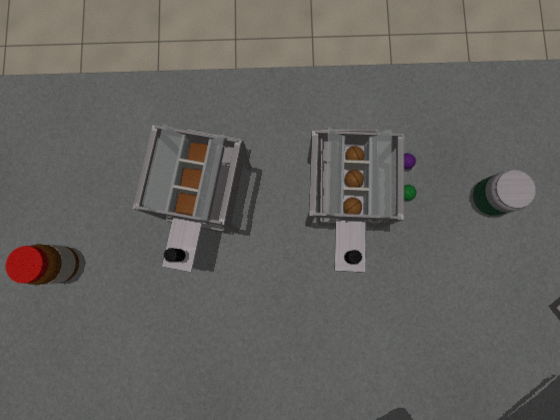

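The top view shows the walnut hopper on the right: walnuts at about (354,154), (354,179) and (352,206), black knob at about (353,257). The sugar hopper is on the left, with its knob at (175,255). In the scene view the walnut knob is at (257,158).

```bash
cat > h.py <<'E'
import numpy as np,cv2
from plant import r
from scipy.spatial.transform import Rotation as R
def ray(n,uv,z):
    p=r.camera_params(n);M=cv2.Rodrigues(p['rvec'])[0];c=-M.T@p['tvec']
    d=M.T@np.linalg.inv(p['mtx'])@[uv[0],uv[1],1]
    return c+d*(z-c[2])/d[2]
def blob(m,x0,x1,y0,y1):
    k=np.zeros_like(m);k[y0:y1,x0:x1]=m[y0:y1,x0:x1]
    n,l,s,c=cv2.connectedComponentsWithStats(k); o=np.argsort(-s[1:,4])+1
    return [(c[i],s[i]) for i in o if s[i,4]>15]
E
python3 - <<'E'
from h import *
t=cv2.imread('pics/top1.png');s=cv2.imread('pics/scene1.png')
m=(t.max(2)<35).astype('uint8')
print("top",blob(m,335,372,242,272))
for c,_ in blob(m,335,372,242,272)[:1]: print(ray("top",c,.14),ray("top",c,.165))
m=(s.max(2)<35).astype('uint8')
for c,_ in blob(m,245,270,145,170)[:1]: print("scene",c,_,ray("scene",c,.14),ray("scene",c,.15))
h=cv2.cvtColor(t,cv2.COLOR_BGR2HSV);m=((h[...,1]>110)&(h[...,2]>50)).astype('uint8')
P=[]
for c,st in blob(m,340,370,140,220)[:3]: P.append(ray("top",c,.131));print(c,st,P[-1])
E
```

```text
top [(array([352.73410405, 256.73410405]), array([345, 251,  17,  13, 173], dtype=int32))]
[ 0.55005905 -0.12455382  0.14      ] [ 0.54974795 -0.12047929  0.165     ]
scene [257.         157.27906977] [252 149  11  17 172] [ 0.53429054 -0.1276952   0.14      ] [ 0.55067254 -0.1233196   0.15      ]
[353.66666667 178.44313725] [345 170  19  17 255] [ 0.67971232 -0.13406784  0.131     ]
[352.34710744 205.77272727] [344 198  18  16 242] [ 0.63368238 -0.12956546  0.131     ]
[354.57711443 153.34328358] [346 146  18  14 201] [ 0.72283725 -0.13777745  0.131     ]
```

```bash
cat >> h.py <<'E'
def rel(p,yaw):
    s=r.get_state();A=R.from_euler('xyz',s['eef_rot'],degrees=True);B=R.from_euler('xyz',[180,0,yaw],degrees=True)
    print(np.round(A.inv().apply(np.array(p)-s['tcp_pos'])*1000,1),np.round((A.inv()*B).as_rotvec(),4),s['time_s'])
E
python3 -c "
from h import *
rel([.55,-.123,.26],175)"
```

```text
[-491.1  398.1  -14.8] [ 0.0015 -0.0005  0.38  ] 0.1
```

```bash
python3 -m pendant '[[-20,16,-15,0,0,0.02],[-60,49,-15,0,0,0.05],[-105,85,-15,0,0,0.08],[-150,122,-15,0,0,0.12],[-195,158,-15,0,0,0.16],[-240,195,-15,0,0,0.2],[-285,231,-15,0,0,0.24],[-330,268,-15,0,0,0.28],[-375,304,-15,0,0,0.32],[-420,341,-15,0,0,0.35],[-460,373,-15,0,0,0.37],[-485,393,-15,0,0,0.38],[-491,398,-15,0.0015,-0.0005,0.38],[-491,398,-15,0.0015,-0.0005,0.38],[-491,398,-15,0.0015,-0.0005,0.38]]' 80 20
python3 - <<'E'
from h import *
s=r.get_state();print(s['tcp_pos'],s['eef_rot'])
im=r.capture("wrist")[:,:,::-1];cv2.imwrite("pics/w1.png",im)
E
```

```text
time_s: 1.98
tcp_pos: [0.5494, -0.1243, 0.2605]
eef_rot: [-179.9, 0.0, 175.0]
contact_force: [0.3, -0.1, -0.6]
gripper_width: 0.0801
gripper_force: 0.0
[ 0.54937526 -0.124266    0.26050921] [-1.79916699e+02  2.20238840e-02  1.74960349e+02]
```

View pics/w1.png

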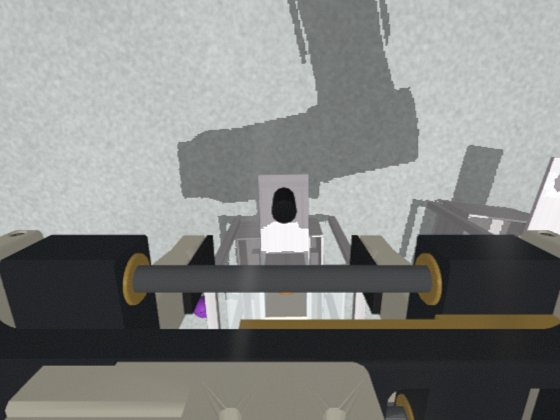

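The wrist view shows the walnut knob at about (284,206), centred on its gate plate (columns 259–308), and the plate edges run straight up the picture. Next I compute the knob position from it.

```bash
python3 - <<'E'
from h import *
s=r.get_state();A=R.from_euler('xyz',s['eef_rot'],degrees=True).as_matrix();p=r.camera_params("wrist")
T=np.eye(4);T[:3,:3]=A;T[:3,3]=s['tcp_pos'];T=T@p['mount']
def wray(uv,z):
    d=T[:3,:3]@np.linalg.inv(p['mtx'])@[uv[0],uv[1],1];c=T[:3,3];return c+d*(z-c[2])/d[2]
im=cv2.imread("pics/w1.png");m=(im.max(2)<40).astype('uint8')
for c,st in blob(m,262,306,180,230)[:1]:
    print(c,st,wray(c,.14),"top disc",wray((c[0],st[1]+st[3]-st[2]/2),.165))
g=cv2.cvtColor(im,cv2.COLOR_BGR2GRAY)[:,:].astype(int)
E=[]
for v in (178,184,205,215,222):
    d=np.diff(g[v]); l=245+np.argmax(np.abs(d[245:270])); rr=300+np.argmax(np.abs(d[300:320])); E.append((v,l,rr)); 
    print(v,l,rr,wray((l,v),.115)[:2],wray((rr,v),.115)[:2])
rel([.55,-.123,.148],175)
E
```

```text
[283.6546875 205.3171875] [273 188  23  35 640] [ 0.55412091 -0.12307189  0.14      ] top disc [ 0.55209507 -0.12300686  0.165     ]
178 257 307 [ 0.53114987 -0.14749111] [ 0.535449   -0.09816046]
184 258 319 [ 0.53727543 -0.14716987] [ 0.54254835 -0.08664208]
205 255 308 [ 0.55871183 -0.15260107] [ 0.5633819 -0.0989186]
215 252 307 [ 0.56909501 -0.15687523] [ 0.57398632 -0.10061115]
222 259 318 [ 0.57730209 -0.15054106] [ 0.58258283 -0.08976771]
[ -0.3   1.6 112.6] [-0.0014  0.0007 -0.001 ] 2.025
```

```bash
python3 -m pendant '[[-1,1,30,0,0,0],[-2,1,65,0,0,0],[-2,1,95,0,0,0],[-2,1,112,0,0,0],[-2,1,112,0,0,0],[-2,1,112,0,0,0]]' 80 20
python3 -m pendant '[[0,0,0,0,0,0],[0,0,0,0,0,0],[0,0,0,0,0,0],[0,0,0,0,0,0],[0,0,0,0,0,0],[0,0,0,0,0,0],[0,0,0,0,0,0],[0,0,0,0,0,0]]' 10 25
```

```text
time_s: 2.78
tcp_pos: [0.5526, -0.1233, 0.1495]
eef_rot: [-179.9, 0.1, 175.0]
contact_force: [-0.2, 0.4, -0.3]
gripper_width: 0.0799
gripper_force: 0.0
time_s: 3.78
tcp_pos: [0.5521, -0.1231, 0.1485]
eef_rot: [-179.9, 0.0, 175.0]
contact_force: [0.4, -3.8, -1.2]
gripper_width: 0.0212
gripper_force: 25.0
```

```bash
python3 -m pendant '[[6,0,0,0,0,0],[14,0,0,0,0,0],[22,0,0,0,0,0],[30,0,0,0,0,0],[38,0,0,0,0,0],[46,0,0,0,0,0],[54,0,0,0,0,0],[62,0,0,0,0,0],[70,0,0,0,0,0],[78,0,0,0,0,0],[85,0,0,0,0,0],[90,0,0,0,0,0],[93,0,0,0,0,0],[93,0,0,0,0,0],[93,0,0,0,0,0],[93,0,0,0,0,0]]'
python3 - <<'E'
from h import *
cv2.imwrite("pics/t2.png",r.capture("top")[:,:,::-1]);cv2.imwrite("pics/s2.png",r.capture("scene")[:,:,::-1][100:360,120:480])
E
```

```text
time_s: 5.78
tcp_pos: [0.4584, -0.1164, 0.1485]
eef_rot: [-179.8, -0.1, 175.0]
contact_force: [-0.8, -12.9, -0.3]
gripper_width: 0.0212
gripper_force: 25.0
```

View pics/t2.png

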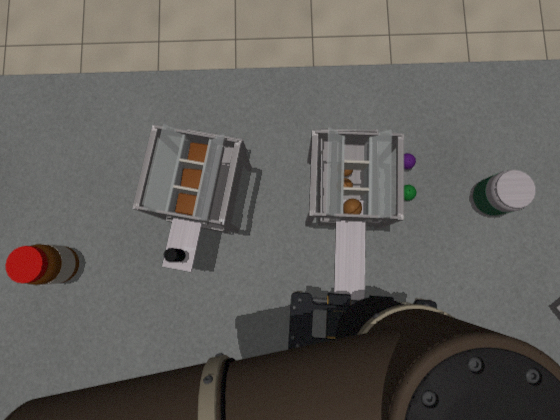

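View pics/s2.png

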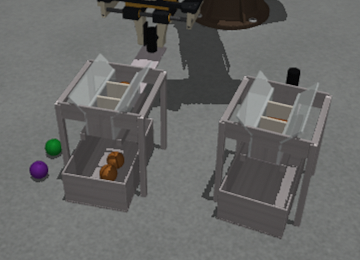

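The pictures show two walnuts in the pan (scene crop about (115,159) and (108,173)) and the near walnut still in its cell (top view (352,206)). The sugar gate looks unmoved. Now I release the knob and retreat straight up.

```bash
python3 -m pendant '[[0,0,0,0,0,0],[0,0,0,0,0,0],[0,0,0,0,0,0],[0,0,0,0,0,0],[0,0,0,0,0,0],[0,0,0,0,0,0]]' 70 && python3 -m pendant '[[0,0,-20,0,0,0],[0,0,-60,0,0,0],[0,0,-100,0,0,0],[0,0,-120,0,0,0],[0,0,-120,0,0,0],[0,0,-120,0,0,0]]'
python3 - <<'E'
from h import *
a=r.capture("top")[:,:,::-1];b=r.capture("scene")[:,:,::-1]
cv2.imwrite("pics/f.png",np.hstack([a[100:300,130:430],b[130:330,140:460]]))
E
```

```text
time_s: 6.62
tcp_pos: [0.4596, -0.1146, 0.1485]
eef_rot: [-179.9, 0.0, 175.0]
contact_force: [0.4, 0.5, 0.8]
gripper_width: 0.0695
gripper_force: 0.0
time_s: 7.38
tcp_pos: [0.459, -0.1145, 0.2677]
eef_rot: [-179.9, -0.0, 175.0]
contact_force: [-0.0, 0.2, 0.7]
gripper_width: 0.07
gripper_force: 0.0
```

View pics/f.png

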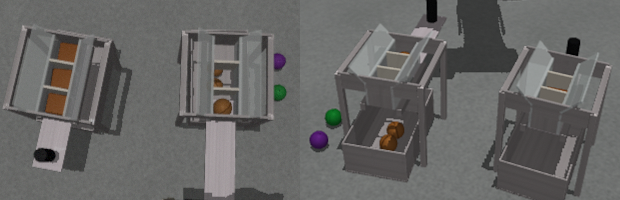

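The final picture shows two walnuts lying in the pan, the third still in the near cell, and the sugar gate shut. The gripper is clear.

```bash
python3 -c "
from plant import r
print(r.close_job())"
```

```text
the job is handed in; nothing more can be done
None
```

I drew the walnut gate open about 93 mm: two walnuts dropped into the pan, the near one stayed in the hopper, the sugar gate was left shut, and the job was handed in at about 7.5 s (no verdict was returned).

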